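# Right the tipped tea tin and take off only the outer of its two nested lids

## Task

One tea tin in the wooden tray has tipped over: stand it upright again in the tray among its neighbours and let go. Then pick up the two nested lids together by the inner lid's wooden knob, lower them (no dropping) onto the tin until the inner lid is fully seated, and let go. Lift the outer lid alone straight up off the knob, leaving the inner lid seated, and finish while still holding it level above the tin, a few centimetres clear of the knob, ready for me to take; do not shift the other things on the desk.

Things in the scene. Friction and masses are not known exactly. Their poses are not given: they have to be found in the camera images.
- lane: fixed shallow wooden tray in front of the robot, 120 (its x) by 420 (its y, the lane's length) mm; floor 4 mm thick, so things in it stand 4 mm above the desk; lips 6 mm wide, 8 mm high above the desk. Origin at the centre of its underside, z up. In it stand two low neighbours and lies the tipped tin, in any order, about 130 mm apart.
- tin_center (a point): middle (half-way up, on the axis) of the open eight-sided steel tin: 52 mm across flats, 56 across corners, 100 long, 0.18 kg. z points from base to mouth; x and y are square to flats. It starts lying on a flat, two flats upright at its sides, axis 30 mm above the desk and within 0.15 rad of the lane's y, mouth towards the lane's +y (robot's left).
- tin_mouth (a point): centre of the tin's open mouth at the rim, 50 mm along the tin's z axis from tin_center; same axes. Wall 2.5 mm, so the mouth is 47 mm across flats inside. When the tin stands in the tray the rim is 104 mm above the desk.
- coaster: fixed cork disc on the desk, 90 mm across and 4 mm thick, on which the nested lids stand at the start; origin at the centre of its underside.
- inner_seat (a point): round steel inner lid, 0.1 kg: centre of its flange's underside, which comes to the tin's rim; z up along its knob. Below it a plug 41 mm across, 10 mm deep, tapered to 32, enters the mouth with 3 mm play (any yaw). Above it: flange 54 mm across, 3 thick; step 48 mm across up to 19 mm, carrying the outer lid; wooden knob 16 mm across from 19 to 52 mm. Starts 14 mm above the desk.
- inner_knob (a point): on the inner lid's knob axis, 37 mm above inner_seat and 15 mm below the knob's top; 15 mm above the outer lid's top while nested. The bare upright knob, 16 mm across, can be gripped from above, from 22 to 52 mm above inner_seat. Same axes as inner_seat.
- outer_center (a point): middle (half-way up) of the outer lid: round steel cap 62 mm across, 18 high, wall and top 3, open below, z up, 0.08 kg; the knob stands through a 23 mm hole in its top. It rests loosely (3 mm play) on the inner lid's step, so lifting the knob lifts both. Nested, it is 13 mm above inner_seat. Grip it across its 62 mm from above, knob between the fingers; it overhangs the tin's flats by 5 mm.
- short_tin: closed low round can in the lane, 52 mm in diameter, 58 mm high, loose, upright; leave alone. Origin at its underside.
- glass_jar: low round jar in the lane, 52 mm in diameter, 58 mm high, loose, upright; leave alone. Origin at its underside.
- mug: white mug on the desk, 76 mm in diameter, 90 mm high, handle at its +y; leave alone. Origin at its underside.
- mouse: black computer mouse on the desk, about 100 by 58 mm, 32 mm high; leave alone. Origin at its underside.
- calculator: desk calculator, 150 by 100 mm, 17 mm high; leave alone. Origin at its underside.
- stapler: stapler, 130 by 34 mm, 44 mm high; leave alone. Origin at its underside.
- marker: marker pen lying on the desk, 125 mm long, 17 mm thick; leave alone. Origin at its underside.
There are look-alikes about, which are no part of the job. What is shaped like the part that bears tin_center but orange is not meant.

How it is judged:
By the outcome, as a careful person would: the job done as asked, in the order asked, and still so for the second after the job is handed in, while the arm keeps its last pose, push and grip.
It also fails if it takes over 72 s, if anything falls off the work surface, if the arm or the gripper's body presses on something with over 40 N, if the wrist force passes 120 N, or if a joint passes its speed limit or range.

## Robot

A 6-joint arm with a two-finger parallel gripper is mounted at the origin on the work surface. World frame = base frame: x ahead of the robot, y to its left, z up, the work surface at z = 0. Lengths are in mm, angles in rad, forces in N, time in s.
With the tool pointing down it reaches from about 350 to 975 mm from the base axis. Payload 7.1 kg.
Tool frame: the origin (TCP) lies midway between the tips of the shut fingers; the grasp point (between the pads) lies 19 mm behind it; z points along the fingers, y is the line along which they close (so a half turn about z gives the same grasp; the last joint's range is limited). The gripper opens to 88 mm and grips with 3 to 60 N. Pads are 20 mm wide; open, the fingers measure 115 mm over their backs; the gripper's body (75 mm by 178 mm) begins 61 mm behind the grasp point.
Start: joints at [-1.233, 0.423, 1.63, -0, 1.089, -0.019], TCP at [218.315, -585.613, 185.575] pointing down, gripper open.
Joint ranges: [-3, 3], [-0.9, 2.11], [0.09, 2.58], [-1.31, 4.45], [0.11, 2.69], [-2.54, 2.54]. Speed limits (rad/s): [2.39, 2.39, 3.01, 3.14, 3.14, 3.14].

## Interface

Orientations are given as a 3x3 rotation matrix whose columns are the frame's x, y, z axes.
In Python, from plant import r, hand, vision gives the robot as it stands. Calls block until the motion is done:
- r.movep(position, orientation): joint-space move of the TCP to a pose.
- r.servo_line(position, orientation=None, speed=150): straight line of the TCP; orientation=None keeps the orientation; speed is the mean speed in mm/s.
- r.move_j(angles): joint-space move.
- hand.command_gripper(opening, strength=None): finger opening in mm; strength is the grip in N (None keeps the last); returns when the fingers have stopped.
- r.hold(seconds).
- r.inverse_kinematics(position, orientation): joint angles nearest the present ones, or None.
- vision.camera(name): name is "scene" or "side" or "wrist"; returns the picture (480x640x3 uint8, red, green, blue); there is no depth.
- vision.calibration(name): a dict with "fx", "fy", "cx", "cy" (pixels), "pose" (4x4, takes a point from camera to world coordinates). Camera axes: x right, y down, z forward; pixel columns grow to the right and rows downward; lengths in mm; the calibration is good to about 2 mm. A picture is of the moment at which its call begins: read the wrist's pose just before it. calibration takes no time and is no camera call; for the wrist camera it gives the pose at the moment of the call.
A pose or a line that the arm cannot do raises r.MotionError and nothing moves.
- r.hand_in(): hands the job in; it is judged then, once.
Readings, each from a call of its own:
- r.get_t(): time.
- r.get_joints(): joint angles.
- r.get_qvel(): joint speeds.
- r.get_tau(): joint torques, N m.
- r.get_tool_pos(): TCP position.
- r.get_eef_rot(): TCP orientation.
- r.get_force(): force on the tool from outside, world axes, zero at the start.
- r.get_wrist_torque(): the same for the moment, N m.
- r.get_width(): finger opening in mm.
- r.get_grip_force(): force on a finger pad.
Only numpy, scipy, OpenCV 4.12 (cv2) and the standard library are available. Lean on these libraries where they do the work, as an engineer would, in place of code of your own. Each camera call takes 0.05 s, during which the arm holds its last target. There are 200 camera calls.

## Working session

There is one attempt and no reset: what is moved stays moved. The work goes in short steps, each a Python script; the robot and the scene stay as the last script left them, time stands still between calls to the robot, and variables do not carry over. Pictures are saved under pics/ and viewed, at most 10 in all, crops included, and the job is handed in when it is done.

```bash
ls; mkdir -p pics; python3 - <<'E'
from plant import r,hand,vision
import cv2,numpy as np
ims=[]
for n in ("scene","side"):
    im=vision.camera(n); cv2.imwrite(f"pics/{n}0.png",im[:,:,::-1]); c=vision.calibration(n); print(n,c["fx"],c["cx"],c["cy"],np.round(c["pose"],3).tolist())
print(r.get_t())
E
```

```text
pics
scene 554.7891950178531 313.95837854562393 242.51554232484835 [[-0.666, 0.614, -0.424, 955.793], [0.746, 0.552, -0.372, 320.383], [0.006, -0.564, -0.826, 883.465], [0.0, 0.0, 0.0, 1.0]]
side 490.3769142121302 324.8943040112631 236.03856096890303 [[0.987, -0.089, 0.134, 426.204], [-0.16, -0.503, 0.849, -950.733], [-0.008, -0.86, -0.511, 586.867], [0.0, 0.0, 0.0, 1.0]]
0.1
```

View pics/scene0.png

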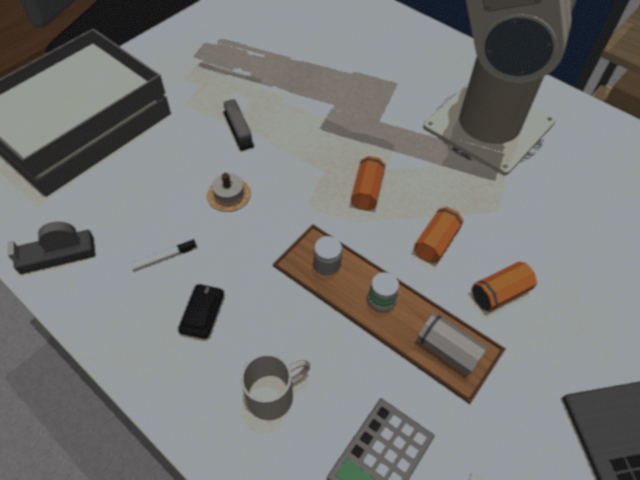

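View pics/side0.png

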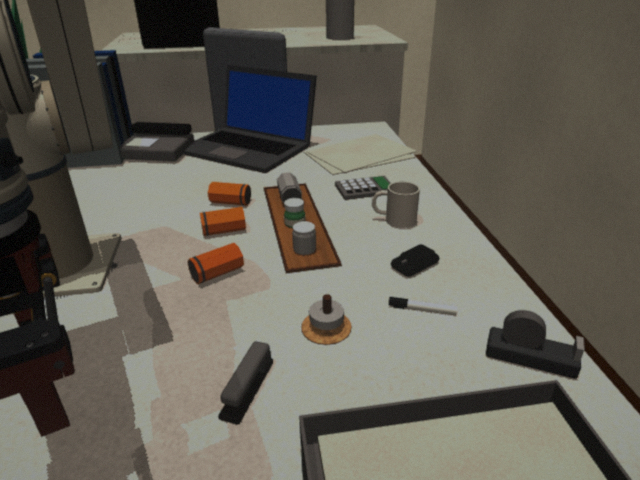

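The scene view shows the tray with corners at about (313,226), (503,349), (470,397) and (274,264). The tipped grey tin is at about (450,345), at the +y end. The lids are on the coaster at (228,190), and the orange tins are look-alikes. The side view agrees: knob at (327,300), coaster at (327,325).

```bash
cat > h.py <<'E'
from plant import r,hand,vision
import cv2,numpy as np
def ray(c,uv):
    P=c["pose"]; d=P[:3,:3]@[(uv[0]-c["cx"])/c["fx"],(uv[1]-c["cy"])/c["fy"],1]
    return P[:3,3],d
def onz(c,uv,z):
    o,d=ray(c,uv); return o+d*(z-o[2])/d[2]
def tri(*obs):
    A=np.zeros((3,3));b=np.zeros(3)
    for c,uv in obs:
        o,d=ray(c,uv); d=d/np.linalg.norm(d); M=np.eye(3)-np.outer(d,d); A+=M;b+=M@o
    return np.linalg.solve(A,b)
def down(yaw):  # tool z down, tool y along (cos yaw, sin yaw)
    y=np.array([np.cos(yaw),np.sin(yaw),0]); z=np.array([0,0,-1.]); return np.c_[np.cross(y,z),y,z]
def look(name):
    c=vision.calibration("wrist"); im=vision.camera("wrist"); cv2.imwrite(f"pics/{name}.png",im[:,:,::-1]); np.savez(f"pics/{name}.npz",pose=c["pose"],fx=c["fx"],fy=c["fy"],cx=c["cx"],cy=c["cy"]); return im,c
E
python3 - <<'E'
from h import *
np.set_printoptions(precision=1,suppress=True)
s=vision.calibration("scene");d=vision.calibration("side")
for p in [(313,226),(503,349),(470,397),(274,264)]: print("lane",onz(s,p,8))
for p in [(266,187),(304,185),(340,264),(286,270)]: print("lane side",onz(d,p,8))
print("tin",onz(s,(452,344),45), "ends", onz(s,(432,333),50), onz(s,(475,358),50))
print("knob",tri((s,(227,178)),(d,(327,297))),"coaster",onz(s,(229,193),4),onz(d,(327,326),4))
print("short,jar",onz(s,(328,245),62),onz(s,(384,282),62))
w=vision.calibration("wrist"); R=r.get_eef_rot(); print("cam in tool",R.T@(w["pose"][:3,3]-r.get_tool_pos()),R.T@w["pose"][:3,:3],w["fx"])
E
```

```text
lane [ 478.4 -101.4    8. ]
lane [455.2 309.3   8. ]
lane [563.  312.9   8. ]
lane [592.1 -97.1   8. ]
lane side [459.  303.3   8. ]
lane side [564.8 297.6   8. ]
lane side [ 590.5 -108.2    8. ]
lane side [ 476.2 -110.7    8. ]
tin [524.3 243.2  45. ] ends [532.5 208.4  50. ] [522.6 284.5  50. ]
knob [ 533.5 -278.9   59.2] coaster [ 528.8 -286.4    4. ] [ 532.2 -291.7    4. ]
short,jar [521.2 -27.4  62. ] [514.9  93.9  62. ]
cam in tool [  78.    -1.3 -199.8] [[ 0.  -1.  -0.3]
 [ 1.   0.   0. ]
 [-0.  -0.3  1. ]] 354.77573247614913
```

```bash
python3 - <<'E'
from h import *
np.set_printoptions(precision=2,suppress=True)
print(r.get_eef_rot())
def tilt(a,yaw,rx):  # rotate down() about lane x by rx
    pass
for yw in (0,np.pi):
    for p in [(533,-285,200),(520,240,200),(520,240,60)]: print(yw,p,r.inverse_kinematics(p,down(yw)))
    for a in (-.8,.8):
        Rx=cv2.Rodrigues(np.array([a,0,0.]))[0]; print(yw,a,r.inverse_kinematics((520,240,60),Rx@down(yw)))
r.movep((533,-285,190),down(0) if r.inverse_kinematics((533,-285,190),down(0)) is not None else down(np.pi))
look("lid1")
q=r.inverse_kinematics((515,220,220),down(0)); 
r.movep((515,215,230),down(0) if q is not None else down(np.pi)); look("tin1"); print(r.get_t())
a=cv2.imread("pics/lid1.png");b=cv2.imread("pics/tin1.png")
cv2.imwrite("pics/both.png",cv2.resize(np.hstack([a[:,80:560],b]),None,fx=.71,fy=.71))
E
```

```text
[[ 0.94  0.35 -0.  ]
 [ 0.35 -0.94  0.  ]
 [ 0.   -0.   -1.  ]]
0 (533, -285, 200) [-0.51  0.38  1.66 -0.    1.1  -0.51]
0 (520, 240, 200) [ 0.41  0.33  1.74 -0.    1.08  0.41]
0 (520, 240, 60) [ 0.41  0.52  1.82 -0.    0.8   0.41]
0 -0.8 [ 0.74  0.83  1.5  -0.57  1.44  1.  ]
0 0.8 [-0.04  0.65  1.96  1.09  0.94 -0.9 ]
3.141592653589793 (533, -285, 200) None
3.141592653589793 (520, 240, 200) None
3.141592653589793 (520, 240, 60) None
3.141592653589793 -0.8 [ 0.74  0.83  1.5  -0.57  1.44 -2.14]
3.141592653589793 0.8 [-0.04  0.65  1.96  1.09  0.94  2.24]
3.625
```

View pics/both.png

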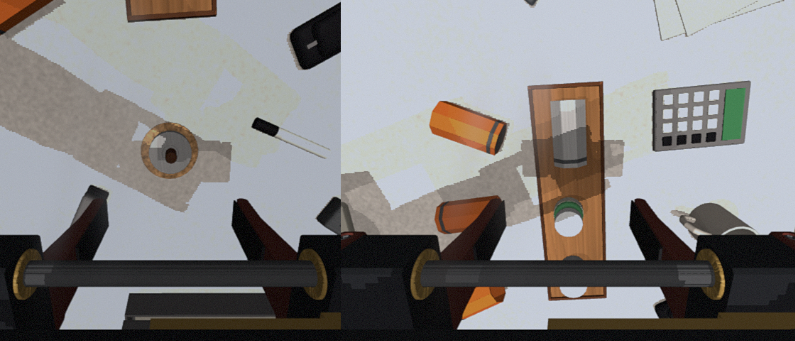

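The wrist views show the knob at (321,218) full-res in lid1. The tin lies along the lane, spanning about x 293–346 and y 138–237 in tin1, with its dark band at the −y end.

```bash
python3 - <<'E'
from h import *
np.set_printoptions(precision=1,suppress=True)
c=dict(np.load("pics/tin1.npz")); im=cv2.imread("pics/tin1.png"); hsv=cv2.cvtColor(im,cv2.COLOR_BGR2HSV)
m=np.zeros(im.shape[:2],np.uint8); m[125:250,275:370]=(hsv[125:250,275:370,1]<70)*255
n,l,st,ce=cv2.connectedComponentsWithStats(m); 
for k in range(1,n):
    if st[k,4]>300: print(st[k],ce[k])
k=max(range(1,n),key=lambda k:st[k,4] if 300<ce[k][0]<345 else 0)
cn=max(cv2.findContours((l==k).astype(np.uint8),0,2)[0],key=cv2.contourArea)
(cx,cy),wh,an=cv2.minAreaRect(cn); bx=cv2.boxPoints(((cx,cy),wh,an)); print("rect",cx,cy,wh,an,bx)
for p in bx: print(onz(c,p,30),onz(c,p,56))
lc=dict(np.load("pics/lid1.npz")); li=cv2.imread("pics/lid1.png"); lh=cv2.cvtColor(li,cv2.COLOR_BGR2HSV)
roi=np.zeros(li.shape[:2],np.uint8); roi[160:265,265:370]=(lh[160:265,265:370,1]>90)*255
n,l,st,ce=cv2.connectedComponentsWithStats(roi)
for k in range(1,n):
    if st[k,4]>60:
        cn=max(cv2.findContours((l==k).astype(np.uint8),0,2)[0],key=cv2.contourArea); e=cv2.fitEllipse(cn); print(st[k],ce[k],e,onz(lc,e[0],4),onz(lc,ce[k],60))
z=np.hstack([cv2.resize(im[120:260,260:380],None,fx=3.2,fy=3.2),cv2.resize(li[150:290,260:380],None,fx=3.2,fy=3.2)])
cv2.imwrite("pics/z.png",z)
E
```

```text
[ 295  140   52   97 4531] [321.2 187.1]
rect 320.7312927246094 188.1699676513672 (96.07904815673828, 49.232452392578125) 88.15238952636719 [[294.6 140.9]
 [343.8 139.4]
 [346.9 235.4]
 [297.7 237. ]]
[488.3 289.3  30. ] [490.  289.6  56. ]
[541.6 291.   30. ] [539.8 291.2  56. ]
[547.3 183.2  30. ] [545.2 190.4  56. ]
[489.8 181.3  30. ] [491.4 188.6  56. ]
[ 279  173   80   79 1952] [317.4 208.2] ((318.6089172363281, 211.76466369628906), (77.58309173583984, 78.24982452392578), 23.621097564697266) [ 531.5 -285.9    4. ] [ 530.5 -271.    60. ]
[313 209  16  21 250] [320.4 219.2] ((320.3224182128906, 219.22189331054688), (14.935266494750977, 20.101213455200195), 177.13804626464844) [ 533.4 -294.4    4. ] [ 533.3 -281.6   60. ]
```

View pics/z.png

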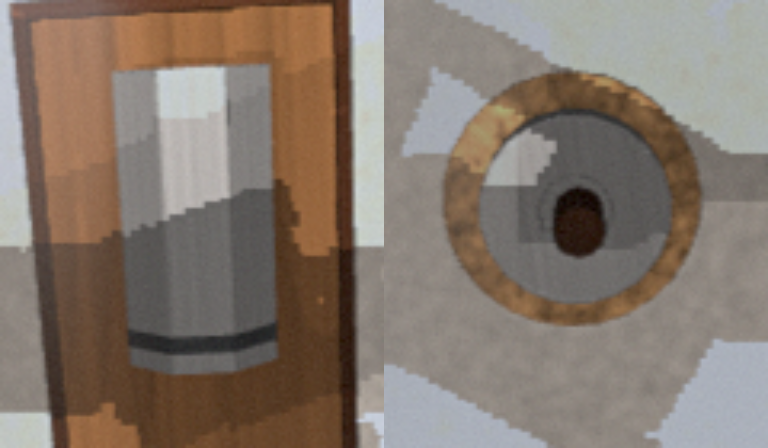

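The zooms confirm the band at the base (−y) end. The tin centre is about (518,240) with axis yaw about 0.045, and the measured length of 101 mm matches the given size. Next I'll grip and upright it.

```bash
cat >> h.py <<'E'
A=0.045
def tl(t,a=A): return cv2.Rodrigues(np.array([np.cos(a),np.sin(a),0])*t)[0]@down(a)
def st(tag): print(tag,np.round(r.get_t(),2),np.round(r.get_tool_pos(),1),np.round(r.get_force(),1),round(r.get_width(),1),round(r.get_grip_force(),1))
E
python3 - <<'E'
from h import *
ax=np.array([-np.sin(A),np.cos(A),0]); C=np.array([518,240,30.])
T0,T1=-.785,.785
R0=tl(T0); g=C+22*ax; tcp=g+17*R0[:,2]
hand.command_gripper(72,25)
r.movep(tcp-70*R0[:,2],R0); st("pre")
r.servo_line(tcp,speed=80); st("at")
hand.command_gripper(40,25); st("grip")
r.servo_line(tcp+[0,0,75],speed=120); st("up")
# final: grasp point sits at base+72, 2 mm back
R1=tl(T1); tf=np.array([516,240,76.])+17*R1[:,2]
Rm=tl(0.)
r.servo_line((tcp+tf)/2+[0,0,75],Rm,speed=60)
r.servo_line(tf+[0,0,40],R1,speed=60); st("rot")
im=vision.camera("side"); cv2.imwrite("pics/rot.png",cv2.resize(im[100:300,180:400,::-1],None,fx=2.2,fy=2.2))
E
```

```text
pre 4.97 [515.7 299.2  68.1] [ 0.8 -0.1  0.6] 72.0 0.0
at 6.0 [517.8 250.5  18.2] [0.8 0.7 0.1] 72.0 0.0
grip 6.5 [517.6 250.3  18.2] [-0.7  1.7  1.8] 50.5 25.0
up 7.28 [517.2 249.8  92.6] [ 0.2 -0.3 -0.9] 49.9 25.0
rot 9.41 [515.5 252.6 103.9] [-0.6 -0.7 -1.4] 49.6 25.0
```

View pics/rot.png

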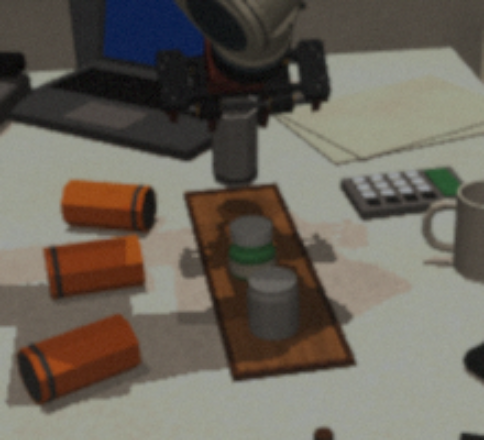

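The tin is held upright over the tray with its band at the bottom. Now I'll lower it until it makes contact.

```bash
python3 - <<'E'
from h import *
R1=tl(.785); tf=np.array([516,240,76.])+17*R1[:,2]
r.servo_line(tf+[0,0,6],R1,speed=60); f0=r.get_force()[2]; st("near")
for dz in np.arange(5,-6,-1.):
    r.servo_line(tf+[0,0,dz],R1,speed=20); f=r.get_force()[2]
    if f-f0>4: break
print(dz); st("contact")
hand.command_gripper(55,25);hand.command_gripper(72,25); st("rel")
r.servo_line(r.get_tool_pos()-100*R1[:,2],speed=100)
r.movep((505,170,260),down(A)); im,c=look("tin2"); st("away")
z=vision.camera("side"); z2=vision.camera("scene")
cv2.imwrite("pics/tin2v.png",np.hstack([cv2.resize(im[60:300,200:440,::-1],(400,400)),cv2.resize(z2[250:410,380:540,::-1],(400,400))]))
E
```

```text
near 10.18 [515.4 252.   69.8] [ 0.2 -0.1 -2.1] 49.3 25.0
2.0
contact 11.18 [515.6 252.2  66.4] [-1.7  0.2  2.6] 49.5 25.0
rel 12.0 [515.5 252.   66. ] [0.7 0.1 0.7] 72.0 0.0
away 14.18 [503.9 169.5 258.3] [0.2 0.3 0.1] 72.3 0.0
```

View pics/tin2v.png

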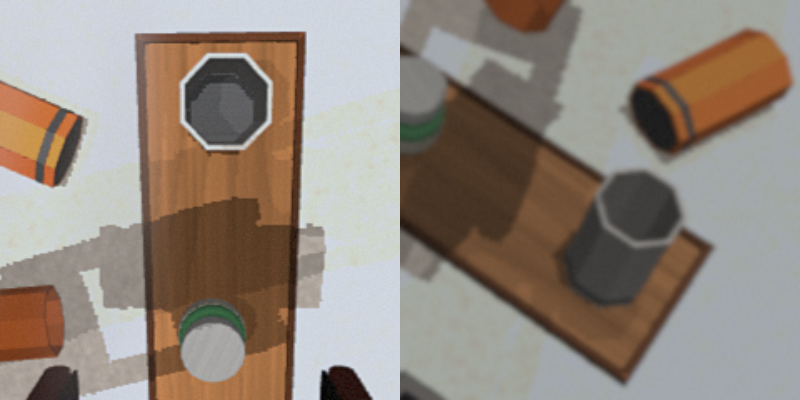

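The tin stands upright in the tray. Its mouth centre is near pixel (336,121) in tin2. I'll measure the rim precisely and then look at the lids with the same camera geometry.

```bash
python3 - <<'E'
from h import *
np.set_printoptions(precision=1,suppress=True)
im=cv2.imread("pics/tin2.png"); c=dict(np.load("pics/tin2.npz"))
g=cv2.cvtColor(im,cv2.COLOR_BGR2HSV); roi=np.zeros(im.shape[:2],np.uint8)
roi[85:160,300:372]=((g[85:160,300:372,1]<50)&(g[85:160,300:372,2]>170))*255
cn=max(cv2.findContours(roi,0,2)[0],key=cv2.contourArea)
h=cv2.convexHull(cn); M=cv2.moments(h); u=(M["m10"]/M["m00"],M["m01"]/M["m00"]); e=cv2.minAreaRect(h)
print(u,e,"mouth",onz(c,u,104),"size mm",np.array(e[1])*np.linalg.norm(onz(c,u,104)-onz(c,(u[0]+1,u[1]),104)))
p=cv2.boxPoints(e); w=[onz(c,q,104)[:2] for q in p]; d=w[1]-w[0]; print("edge yaw",np.arctan2(d[1],d[0])%(np.pi/4), [np.linalg.norm(w[1]-w[0]),np.linalg.norm(w[2]-w[1])])
r.movep((519,-358,215),down(A)); im,c=look("lid2"); st("lid")
hs=cv2.cvtColor(im,cv2.COLOR_RGB2HSV)
m=((hs[...,1]>90)*255).astype(np.uint8); m[:,:200]=0;m[:,440:]=0;m[300:]=0
n,l,s,ce=cv2.connectedComponentsWithStats(m)
for k in range(1,n):
    if s[k,4]>80:
        q=max(cv2.findContours((l==k).astype(np.uint8),0,2)[0],key=cv2.contourArea); E=cv2.fitEllipse(q); print(s[k],E,onz(c,E[0],4),onz(c,E[0],66))
# outer lid disc: hole in the coaster ring
q,hi=cv2.findContours(m,cv2.RETR_CCOMP,2)
for k in range(len(q)):
    if hi[0][k][3]>=0 and cv2.contourArea(q[k])>500:
        E=cv2.fitEllipse(q[k]); print("lid",E,onz(c,E[0],36),onz(c,E[0],20))
kz=onz(c,u,104); cv2.imwrite("pics/lid2v.png",cv2.resize(im[:300,200:440,::-1],None,fx=2,fy=2))
E
```

```text
(335.2808201568325, 120.38468954878519) ((335.5, 120.5), (57.0, 55.0), 90.0) mouth [513.9 265.1 104. ] size mm [53.9 52. ]
edge yaw 0.04669085962414478 [np.float64(50.92594695712517), np.float64(51.092756435537886)]
lid 16.24 [ 519.6 -357.   215.2] [ 0.   1.2 -0.2] 72.0 0.0
[ 294  105   79   82 2102] ((332.9813537597656, 145.09332275390625), (76.99437713623047, 81.38191986083984), 4.205414772033691) [ 531.3 -285.8    4. ] [ 528.9 -284.6   66. ]
[330 136  16  16 192] ((337.497314453125, 143.73095703125), (14.578421592712402, 15.173280715942383), 163.52322387695312) [ 536.3 -284.1    4. ] [ 533.1 -283.1   66. ]
[393 280  29  20 378] ((405.53289794921875, 291.4951477050781), (19.939437866210938, 27.34442901611328), 114.95870971679688) [ 633.1 -459.3    4. ] [ 615.2 -431.9   66. ]
lid ((335.1419372558594, 142.59014892578125), (61.17975616455078, 63.166114807128906), 13.744165420532227) [ 532.1 -282.6   36. ] [ 532.9 -282.8   20. ]
```

View pics/lid2v.png

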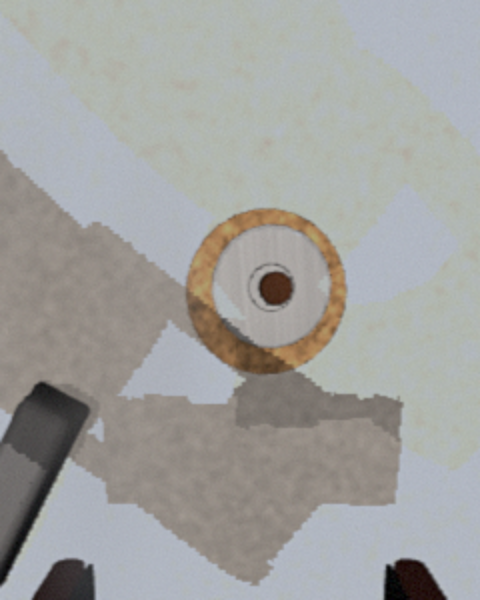

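Knob top is at about (533,−283), central in the outer lid. The mouth's y of 265 disagrees with the release pose of 240, so I'll check it against the scene view and the lane end.

```bash
python3 - <<'E'
from h import *
np.set_printoptions(precision=1,suppress=True)
c=dict(np.load("pics/tin2.npz")); s=vision.calibration("scene")
print(c["pose"])
print("lane end wrist",onz(c,(200+137*.6,60+33*.6),8),onz(c,(200+303*.6,60+33*.6),8))
print("scene mouth",onz(s,(476,333.5),104),"tri",tri((s,(476,333.5)),(c,(335.3,120.4))))
print("jar wrist",onz(c,(200+213*.6,60+350*.6),62))
print("tin1 lane", onz(dict(np.load("pics/tin1.npz")),(260+13/3.2,120+2/3.2),8))
l=dict(np.load("pics/lid2.npz")); d=vision.calibration("side"); print("knob tri",tri((l,(337.5,143.7)),(d,(327,295)),(s,(227,174))))
E
```

```text
[[  1.    0.    0.  500.1]
 [  0.   -1.   -0.3 249.4]
 [ -0.    0.3  -1.  458.6]
 [  0.    0.    0.    1. ]]
lane end wrist [453.2 311.2   8. ] [569.2 316.6   8. ]
scene mouth [515.5 266.4 104. ] tri [514.  265.7 101.1]
jar wrist [516.8  97.8  62. ]
tin1 lane [453.  311.1   8. ]
knob tri [ 532.1 -282.2   66.5]
```

Scene and wrist agree that the mouth is at (514,265.4,~104). It shifted while settling, but it stands inside the tray. Next I'll grip the knob and carry the lids over.

```bash
python3 - <<'E'
from h import *
R=down(A); K=np.array([532.8,-282.8,0])
hand.command_gripper(40,25)
r.movep(K+[0,0,90],R); r.servo_line(K+[0,0,39.5],R,speed=60); st("at")
hand.command_gripper(5,25); st("grip")
r.servo_line(K+[0,0,60],R,speed=40); st("lift")
r.servo_line(K+[0,0,190],R,speed=120)
r.servo_line((514.2,265.4,190),R,speed=200); r.hold(.3); st("over")
im,c=look("over"); s=vision.camera("scene"); d=vision.camera("side")
cv2.imwrite("pics/overv.png",np.hstack([cv2.resize(im[150:400,180:460,::-1],(400,357)),cv2.resize(s[220:360,400:557,::-1],(400,357))]))
E
```

```text
at 18.56 [ 533.1 -282.9   39.7] [ 0.2 -0.3  0.2] 39.5 0.0
grip 19.27 [ 532.8 -282.8   39.5] [0.  0.  0.4] 5.3 0.0
lift 19.94 [ 532.8 -282.8   60.2] [-0.2  0.4 -0.2] 4.7 0.0
over 24.37 [514.2 265.2 190. ] [ 0.4  0.3 -0.3] 4.7 0.0
```

View pics/overv.png

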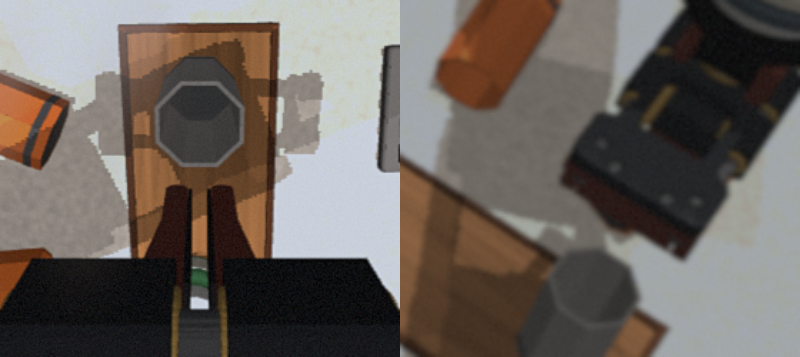

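The grip missed (width 4.7, nothing held). I'll project the reported TCP into the wrist and scene views to find the discrepancy.

```bash
python3 - <<'E'
from h import *
np.set_printoptions(precision=1,suppress=True)
def proj(c,p):
    q=np.linalg.inv(c["pose"])@np.r_[p,1]; return c["fx"]*q[0]/q[2]+c["cx"],c["fy"]*q[1]/q[2]+c["cy"]
w=dict(np.load("pics/over.npz")); s=vision.calibration("scene"); T=r.get_tool_pos()
print(T,r.get_eef_rot())
u=proj(w,T);print("wrist tcp",u,"in crop",((u[0]-180)*400/280,(u[1]-150)*357/250))
u=proj(s,T);print("scene tcp",u,"in crop",((u[0]-400)*400/157+400,(u[1]-220)*357/140))
m=(180+200*.7,150+122*.7); print("mouth now wrist",onz(w,m,104)); m=(400+190*.3925,220+282*.392); print("scene",onz(s,m,104))
im=vision.camera("scene"); d=vision.camera("side"); cv2.imwrite("pics/sd.png",np.hstack([cv2.resize(im[130:380,150:550,::-1],(400,250)),cv2.resize(d[140:390,180:580,::-1],(400,250))]))
E
```

```text
[514.2 265.3 190. ] [[-0.  1. -0.]
 [ 1.  0. -0.]
 [-0. -0. -1.]]
wrist tcp (np.float64(319.9281605032287), np.float64(274.05617240798955)) in crop (np.float64(199.89737214746958), np.float64(177.15221419860907))
scene tcp (np.float64(490.98385716053815), np.float64(306.1986223049012)) in crop (np.float64(631.8060055045557), np.float64(219.80648687749812))
mouth now wrist [514.5 265.8 104. ]
scene [512.8 262.  104. ]
```

View pics/sd.png

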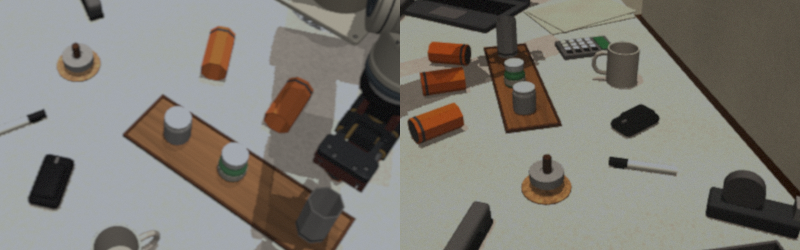

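Reported TCP and mouth agree in both cameras, but the fingertips in the wrist view sit about 23 px below where they should be, which suggests they are short or offset. I'll go back to the knob pose that touched nothing and use my last picture there.

```bash
python3 - <<'E'
from h import *
R=down(A); K=np.array([532.8,-282.8,0])
hand.command_gripper(40,25)
r.movep(K+[0,0,100],R); r.servo_line(K+[0,0,39.5],R,speed=80); r.hold(.2); st("at")
def proj(c,p):
    q=np.linalg.inv(c["pose"])@np.r_[p,1]; return np.array([c["fx"]*q[0]/q[2]+c["cx"],c["fy"]*q[1]/q[2]+c["cy"]])
T=r.get_tool_pos(); out=[]
for n,sz in (("wrist",220),("scene",110),("side",110)):
    c=vision.calibration(n); im=vision.camera(n)[:,:,::-1].copy(); cv2.imwrite(f"pics/g_{n}.png",im)
    u=proj(c,T); x0=int(u[0]-sz/2);y0=int(u[1]-sz/2); cr=im[y0:y0+sz,x0:x0+sz]; k=400/sz
    cr=cv2.resize(cr,(400,int(400*cr.shape[0]/sz)))
    for p in (T,T+np.array([0,0,27])): 
        q=(proj(c,p)-[x0,y0])*k; cv2.drawMarker(cr,tuple(int(v) for v in q),(0,255,0) if p is T else (0,0,255),0,12)
    cr=cv2.resize(cr,(265,int(265*cr.shape[0]/400)),interpolation=3); cr=cv2.copyMakeBorder(cr,0,265-cr.shape[0],0,0,0); out.append(cr); print(n,u,x0,y0,sz/265)
cv2.imwrite("pics/g.png",np.hstack(out))
E
```

```text
at 28.44 [ 533.2 -283.    40.1] [1.  0.7 0.6] 40.0 0.0
wrist [320.05618546 274.24329027] 210 164 0.8301886792452831
scene [226.35241051 183.53295402] 171 128 0.41509433962264153
side [326.62972356 306.92922196] 271 251 0.41509433962264153
```

View pics/g.png

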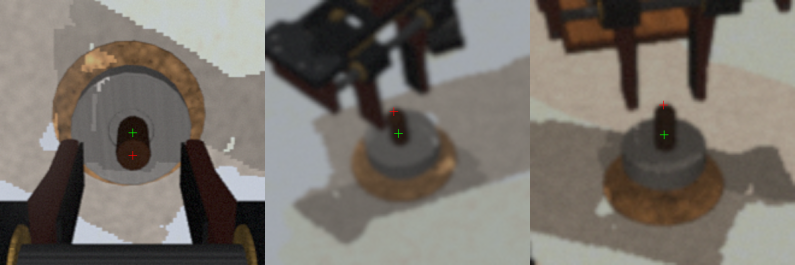

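The tips sit at about the knob-top level, roughly 27 mm or more short of the reported TCP, while they are centred laterally. A gentle touch of the shut fingers on a clear piece of desk will give the exact length.

```bash
python3 - <<'E'
from h import *
R=down(A); K=np.array([532.8,-282.8,0]); P=np.array([532,-180,0])
r.servo_line(K+[0,0,75],R,speed=150); r.servo_line(P+[0,0,60],R,speed=150); hand.command_gripper(0,15)
r.servo_line(P+[0,0,-8],R,speed=100); f0=r.get_force()[2]; st("start")
z=-8
while z>-48:
    z-=1.5; r.servo_line(P+[0,0,z],R,speed=25)
    if r.get_force()[2]-f0>3: break
st("touch"); print(z)
r.servo_line(P+[0,0,60],R,speed=150); hand.command_gripper(40,25); st("up")
E
```

```text
start 31.39 [ 532.4 -180.1   -7.7] [-0.7  0.4  0. ] 0.4 0.0
touch 36.39 [ 532.  -180.   -36.8] [-3.3  1.9 14.5] 0.3 7.2
-38.0
up 37.97 [ 532. -180.   60.] [ 0.3  1.2 -0. ] 39.6 0.0
```

The fingers end 36 mm short of the reported TCP. I'll apply that offset and pick up the lids again.

```bash
echo 'OFF=-36.3' >> h.py; python3 - <<'E'
from h import *
R=down(A); K=np.array([532.8,-282.8,OFF]); M=np.array([514.3,265.4,OFF])
r.servo_line(K+[0,0,80],R,speed=200); r.servo_line(K+[0,0,39.5],R,speed=60); st("at")
hand.command_gripper(5,30); st("grip")
r.servo_line(K+[0,0,60],R,speed=50); st("lift")
if r.get_width()<10: raise SystemExit("missed")
r.servo_line(K+[0,0,180],R,speed=150)
r.servo_line(M+[0,0,180],R,speed=220)
r.servo_line(M+[0,0,150],R,speed=80); r.hold(.2); st("over")
look("held")
E
```

```text
at 39.46 [ 532.9 -282.9    3.2] [0.1 0.  0. ] 39.9 0.0
grip 39.97 [ 532.9 -282.9    3.4] [ 0.5 -0.2  1.7] 15.5 30.0
lift 40.52 [ 532.9 -282.9   24. ] [ 0.3 -0.2 -1.4] 15.3 30.0
over 44.84 [514.6 265.6 114.1] [ 0.5 -0.3 -1.8] 15.3 30.0
```

```bash
python3 - <<'E'
from h import *
R=down(A); M=np.array([514.3,265.4,OFF])
f0=r.get_force()[2]
for z in [142,137,134,132.5,131.5,130.5,129.5,128.5,127.5,126.5,125.5]:
    r.servo_line(M+[0,0,z],R,speed=35); f=r.get_force(); print(z,np.round(f,1))
    if f[2]-f0>4: break
st("c")
E
```

```text
142 [ 0.1 -0.1 -1.1]
137 [ 0.7  0.4 -2.4]
134 [-0.3 -0.6 -2. ]
132.5 [-0.8  0.2 -0.8]
131.5 [-0.4 -0.3 -1. ]
130.5 [ 0.1 -0.  -0.9]
129.5 [-0.  -0.2  1.3]
128.5 [-0.7 -1.1  7.2]
c 47.06 [514.8 265.6  93.2] [-0.7 -1.1  7.2] 15.2 30.0
```

Seated at the expected height with no lateral load. Now I'll release, rise, check the knob position and grip the outer lid.

```bash
python3 - <<'E'
from h import *
np.set_printoptions(precision=1,suppress=True)
R=down(A); M=np.array([514.3,265.4,OFF])
r.servo_line(M+[0,0,129.3],R,speed=30)
hand.command_gripper(36,12); st("open")
r.servo_line(M+[0,0,172],R,speed=120); hand.command_gripper(82,12); r.hold(.1)
im,c=look("seated"); st("up")
hs=cv2.cvtColor(im,cv2.COLOR_RGB2HSV); x=c["pose"]
def proj(c,p):
    q=np.linalg.inv(c["pose"])@np.r_[p,1]; return np.array([c["fx"]*q[0]/q[2]+c["cx"],c["fy"]*q[1]/q[2]+c["cy"]])
u=proj(c,np.array([514.3,265.4,156])); print("expect knob top",u)
m=((hs[...,1]>90)&(hs[...,2]<110)).astype(np.uint8); y0,x0=int(u[1])-45,int(u[0])-30; mm=np.zeros_like(m); mm[y0:y0+90,x0:x0+60]=m[y0:y0+90,x0:x0+60]
n,l,s,ce=cv2.connectedComponentsWithStats(mm)
for k in range(1,n):
    if s[k,4]>60: print(s[k],ce[k],onz(c,(s[k,0]+s[k,2]/2,s[k,1]+s[k,3]-s[k,2]/2),156))
E
```

```text
open 47.84 [514.2 265.4  92.9] [-0.9  0.2 -0. ] 35.9 0.0
up 49.36 [514.3 265.4 135.7] [-0.9 -0.2 -0.2] 81.9 0.0
expect knob top [320.1 287.9]
[306 258  27  43 918] [319.5 279.4] [513.9 265.6 156. ]
[323 303  27  17 125] [337.2 311.1] [524.  254.6 156. ]
[290 310  14  22 229] [296.9 319.8] [502.3 242.  156. ]
```

```bash
python3 - <<'E'
from h import *
np.set_printoptions(precision=1,suppress=True)
R=down(A); M=np.array([514.1,265.5,OFF])
r.servo_line(M+[0,0,125],R,speed=100); st("mid")
r.servo_line(M+[0,0,102],R,speed=50); st("at")
hand.command_gripper(50,15); st("grip"); f0=r.get_force()
r.servo_line(M+[0,0,110],R,speed=25); st("lift8")
r.servo_line(M+[0,0,184],R,speed=60); r.hold(.3); st("top")
im,c=look("end"); s=vision.camera("scene"); cv2.imwrite("pics/end_s.png",s[:,:,::-1]); d=vision.camera("side"); cv2.imwrite("pics/end_d.png",d[:,:,::-1])
E
```

```text
mid 49.98 [514.2 265.6  88.7] [ 0.2 -0.3 -0.4] 81.9 0.0
at 50.58 [514.  265.5  65.5] [ 0.8 -0.3 -0.4] 81.9 0.0
grip 51.04 [514.2 265.6  66. ] [0.4 0.2 1.1] 61.2 15.0
lift8 51.51 [514.2 265.5  73.9] [-0.4  0.5 -0.6] 61.3 15.0
top 53.19 [514.  265.5 147.5] [-0.1 -0.9 -1.2] 60.9 15.0
```

```bash
python3 - <<'E'
from h import *
def proj(c,p):
    q=np.linalg.inv(c["pose"])@np.r_[p,1]; return np.array([c["fx"]*q[0]/q[2]+c["cx"],c["fy"]*q[1]/q[2]+c["cy"]])
for n,f in (("scene","end_s"),("side","end_d")):
    c=vision.calibration(n); im=cv2.imread(f"pics/{f}.png")
    for z in (50,90,106,116,130,140,150,162,175,185,192,199,206): 
        u=proj(c,np.array([514,265.5,z])).round().astype(int); print(n,z,u,np.median(im[u[1]-1:u[1]+2,u[0]-1:u[0]+2].reshape(-1,3),0)[::-1])
for p in (4,):
    im0=cv2.imread("pics/side0.png").astype(int);im1=cv2.imread("pics/end_d.png").astype(int)
    d=(np.abs(im0-im1).max(2)>60).astype(np.uint8); n,l,s,ce=cv2.connectedComponentsWithStats(d); print([list(map(int,s[k])) for k in range(1,n) if s[k,4]>40])
E
```

```text
scene 50 [468 347] [62. 61. 60.]
scene 90 [474 336] [82. 81. 79.]
scene 106 [476 332] [83. 82. 80.]
scene 116 [478 329] [40. 32. 28.]
scene 130 [480 325] [40. 24. 22.]
scene 140 [482 322] [42. 26. 23.]
scene 150 [484 319] [38. 26. 23.]
scene 162 [486 315] [25. 25. 28.]
scene 175 [488 311] [37. 38. 40.]
scene 185 [490 308] [37. 38. 41.]
scene 192 [492 306] [37. 38. 39.]
scene 199 [493 303] [37. 37. 39.]
scene 206 [494 301] [37. 37. 40.]
side 50 [286 177] [61. 58. 53.]
side 90 [286 163] [59. 55. 52.]
side 106 [285 158] [59. 57. 52.]
side 116 [285 154] [55. 51. 50.]
side 130 [285 149] [28. 19. 16.]
side 140 [285 145] [26. 18. 14.]
side 150 [284 141] [28. 20. 16.]
side 162 [284 137] [29. 31. 34.]
side 175 [284 132] [20. 38. 72.]
side 185 [284 128] [57. 54. 52.]
side 192 [284 126] [58. 54. 53.]
side 199 [283 123] [57. 54. 51.]
side 206 [283 120] [56. 53. 50.]
[[242, 0, 55, 49, 609], [278, 0, 27, 15, 285], [18, 3, 18, 56, 324], [61, 16, 11, 35, 126], [75, 39, 14, 11, 51], [249, 77, 42, 13, 159], [291, 80, 15, 27, 106], [37, 82, 18, 29, 300], [0, 87, 20, 17, 126], [260, 91, 10, 15, 58], [28, 111, 20, 16, 176], [276, 157, 21, 28, 348], [310, 190, 14, 10, 103], [243, 196, 28, 32, 543], [222, 208, 20, 5, 47], [87, 214, 116, 29, 1214], [0, 223, 173, 257, 17664], [92, 238, 25, 30, 306], [114, 240, 29, 28, 478], [58, 274, 41, 16, 167], [321, 294, 12, 20, 178], [309, 314, 35, 22, 412]]
```

The knob stands up to about z 155 with the inner lid seated on the tin. There is a gap above it, and the outer lid is held at about z 185–206, so I'm handing in.

```bash
python3 -c "
from h import *
st('final'); print(r.hand_in())"
```

```text
final 53.34 [514.1 265.5 147.6] [-0.5  0.2 -0.1] 61.1 15.0
the job is handed in; nothing more can be done
None
```

Job handed in at 53 s: the tin stands upright in the tray, about 25 mm further along it than I aimed; the inner lid is seated and released, and the outer lid is held about 3 cm above the knob (its levelness and the neighbours' positions were not measured at the end).

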